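Load a dowel into the cross-drilling jig with the fingertips

ROBOT

A 6-joint arm with a two-finger parallel gripper is mounted at the origin on a cart in front of the work surface, level with it; the furniture and walls round the work are solid. World frame = base frame: x ahead of the robot, y to its left, z up, the work surface at z = 0. Lengths are in m, angles in degrees, forces in N, time in s.
With the tool pointing down it reaches from about 0.35 to 0.775 m from the base axis. Payload 7.3 kg.
Tool frame: the origin (TCP) lies midway between the tips of the shut fingers; the grasp point (between the pads) lies 19 mm behind it; z points along the fingers, y is the line along which they close (so a half turn about z gives the same grasp; the last joint's range is limited). The gripper opens to 92 mm and grips with 3 to 60 N. Pads are 19 mm wide; open, the fingers measure 130 mm over their backs; the gripper's body (75 mm by 190 mm) begins 47 mm behind the grasp point.
Start: joints at [-79.355, 19.595, 87.324, -0, 73.075, -8.365], TCP at [0.171, -0.496, 0.227] pointing down, gripper open.
Joint ranges: [-145.02, 145.02], [-44.19, 115.74], [2.07, 154.8], [-57.11, 237.11], [16.16, 152.29], [-177.93, 177.93]. Speed limits (degrees/s): [147.25, 147.25, 180, 180, 180, 180].

INTERFACE

Orientations are given as [roll, pitch, yaw] about the fixed x, y, z axes, in that order (R = Rz(yaw) Ry(pitch) Rx(roll)).
In Python, from bench import sense, read_camera, close_job, trace, landmark_of gives the robot as it stands.
- The arm moves only by the shell command python3 -m pendant 'ROWS' [FORCE]. ROWS is JSON, one flat list of numbers, 7 for each row, row after row: the shift along the tool's x, y, z in m, then the turn, a rotation vector about the tool's x, y, z in rad, then the closure, from 0 (fully open) to 1 (shut). In form: [tx, ty, tz, rx, ry, rz, hand, tx, ty, tz, rx, ry, rz, hand, ...]. A call has 1 to 5 rows; each row shifts and turns the commanded pose from where the row before left it, along the tool's axes as they then stand; what a row does not reach is not made up. A row lasts 1/8 s, in which the tool goes at most 62.5 mm and 10.7 degrees, less where a joint would pass 70% of its speed; a pose out of reach is approached as far as the arm can. A call with a gripper value outside its range is refused whole. The fingers move at their own pace and stop on an object; FORCE is the grip in N (left out, the last holds). Time passes only in rows, so rows that do not move let the fingers close. It gives the time, the measured TCP pose, the force, the opening and the grip force at its end, in the units of the state.
- sense(): the state, without advancing time (a new reading comes with each control period).
- read_camera(name): name is "scene" or "top"; returns a dict with "color" (384x512x3 uint8, blue, green, red), "depth" (384x512 float32, m along the optical axis (not along the pixel's ray), 0 where there is no reading), "fx", "fy", "cx", "cy" (pixels), "R" (3x3) and "t" (3): a world point X has camera coordinates R X + t. Camera axes: x right, y down, z forward; pixel columns grow to the right and rows downward; lengths in m; the calibration is good to about 2 mm. A picture is of the moment at which its call begins.
- close_job(): hands the job in; it is judged then, once.
Trained networks look in the newest picture that a camera, given by its name, has taken for a name from the list of things; names that differ only in an ending like _2 or _b are one class to them, and where a whole thing is asked for, a point or a joint stands for the part that bears it (a point fixed in the world has none). Each returns a list of dicts, best first, with "score" (0 to 1); they miss things now and then, are a little off and sometimes report something else, mostly with a low value. They report only what shows in the picture. A call takes as long as a camera call.
- trace(query, camera): "region" (384x512 bool, what is visible of it) and "bbox" ([left, top, right, bottom] in pixels, round what is visible of it).
- landmark_of(query, camera): "xy" ([column, row] in pixels: a listed point, or the origin of a listed thing).
The state is a dict: "clock": time; "joint_pos": joint angles; "joint_vel": joint speeds; "joint_efforts": joint torques, N m; "tool_pos": TCP position; "ee_rot": TCP orientation; "force": force on the tool from outside, world axes, zero at the start; "ft_torque": the same for the moment, N m; "finger_gap": finger opening in m; "grasp_force": force on a finger pad.
Only numpy, scipy, OpenCV 4.12 (cv2) and the standard library are available. Lean on these libraries where they do the work, as an engineer would, in place of code of your own. Each camera call takes 0.05 s, during which the arm holds its last target. There are 200 camera calls.

TASK

Get the loose wooden dowel ready for drilling, with fingertips only: push and roll, never pick it up. Push the top of the dowel sideways so that it rolls across the board and drops into the V-groove on the red line, push its end along the groove until it butts against the aluminium stop, and then push the knob of the drill-guide arm round until the arm lies across the dowel, fully home against its pin. Leave everything else on the table where it stands.

Things in the scene. Friction and masses are not known exactly. Their poses are not given: they have to be found in the camera images.
- jig: Wooden drilling jig screwed to the table, 210 mm (its x) by 130 mm (its y). Origin: centre of its underside on the table; z up, +x roughly away from the robot. Flat top 24 mm above the table, with a 7 mm higher lip across the near end (x = -109 to -101 mm). A V-groove runs across it along y at x = +50 mm, open at the -y side, closed by an aluminium stop at the +y side. Screw heads are flush.
- dowel: Pale dowel, 24 mm thick, 90 mm long, 40 g, loose on the jig's flat top between lip and groove, roughly along the groove, 9 to 20 mm short of the stop. Origin: its centre; own y: its length. Centre 12 mm above the jig's top on the flat, 5 mm in the groove (crown 17 mm). It rolls if stroked along its crown (which moves twice as far) or pushed by an upright face; a face sloping over it wedges it.
- line (a point): Point on the red line's plane, midway along the groove (jig x = +50 mm, y = 0), at the axis height of a seated dowel (29 mm above the table); axes parallel to the jig's. The red line runs along the groove's bottom and over the stop. 45 degree flanks, 24 mm wide at the top (jig x = +38 to +62 mm), 12 mm deep. With the dowel against the stop its centre is 4 mm to +y from here.
- stop_face (a point): Centre of the aluminium stop's face that the dowel's +y end must meet (jig x = +50 mm, y = +49 mm), 29 mm above the table. The stop is 46 mm along x, 16 mm thick, its top 46 mm above the table. A crate of paint with walls about 160 mm high stands a few centimetres beyond it.
- pivot (a point): Pivot of the drill-guide arm on top of a steel post at jig x = +83 mm, y = +22 mm; the point is on the pivot axis at the arm's upper face, 50 mm above the table. The post is 22 mm across at its foot, 14 mm above.
- knob (a point): Top centre of the black knob on the free end of the drill-guide arm: a round upright knob, 15 mm across, 26 mm high, standing on the arm 56 mm from the pivot, from 50 to 76 mm above the table.
- guide_arm (a joint): Angle of the aluminium drill-guide arm about its vertical pivot, rad. 0: closed against its pin, pointing to the jig's -x across the groove, brass bush over the dowel. Opens anticlockwise from above; at 1.57 it points to the jig's -y. 18 mm wide, 7 thick, 67 long, underside 43 mm above the table (2 mm over a seated dowel). Stiff: stays where left, about 1 N at the knob; range 0 to 2.0.
- pink_pot: Pink paint pot, 45 mm across, 63 mm high, standing; origin under its centre. Leave alone.
- glue_bottle: White glue bottle with orange cap, 52 mm across, 140 mm high, standing; origin under its centre. Leave alone.
- dark_jar: Black paint jar, 52 mm across, 71 mm high, standing; origin under its centre. Leave alone.
- clay_angel: Small unpainted clay angel, 64 x 112 x 103 mm, standing; origin under its centre. Leave alone.
- white_tub: White paint tub, 116 mm across, 82 mm high, standing; origin under its centre. Leave alone.
- pencil: Red pencil, 156 mm long (its y), lying on the table; origin under its centre. Leave alone.
- tape_roll: Roll of masking tape, 98 mm across, 24 mm high, lying flat; origin under its centre. Leave alone.
- pliers: Small pliers with yellow handles, 153 mm long (its y), 40 mm wide, 10 mm high, lying beyond the jig; origin under its centre. Leave alone.
- magenta_jar: Magenta paint jar with white lid, 72 mm across, 113 mm high, standing beyond the jig; origin under its centre. Leave alone.

How it is judged:
By the outcome, as a careful person would: the job done as asked, in the order asked, and still so for the second after the job is handed in, with the robot touching nothing.
It also fails if it takes over 64 s, if anything falls off the work surface, if the arm or the gripper's body presses on something with over 40 N, if the wrist force passes 120 N, or if a joint passes its speed limit or range.

## Working session

There is one attempt and no reset: what is moved stays moved. The work goes in short steps, Python scripts to look and compute and a shell command to move; the robot and the scene stay as the last step left them, time stands still between calls to the robot, and variables do not carry over. Pictures are saved under pics/ and viewed, at most 10 in all, crops included, and the job is handed in when it is done.

```bash
mkdir -p pics; ls; cat > h.py <<'E'
import numpy as np, cv2
from bench import sense, read_camera, close_job, trace, landmark_of
def ray(c,u,v):
    d=c["R"].T@np.array([(u-c["cx"])/c["fx"],(v-c["cy"])/c["fy"],1.]); o=-c["R"].T@c["t"]; return o,d
def atz(c,u,v,z):
    o,d=ray(c,u,v); return o+d*(z-o[2])/d[2]
def proj(c,X):
    p=c["R"]@np.asarray(X,float)+c["t"]; return np.array([c["fx"]*p[0]/p[2]+c["cx"],c["fy"]*p[1]/p[2]+c["cy"]])
def cloud(c):
    h,w=c["depth"].shape; v,u=np.mgrid[:h,:w]; d=c["depth"]
    P=np.stack([(u-c["cx"])/c["fx"]*d,(v-c["cy"])/c["fy"]*d,d],-1); return (P-c["t"])@c["R"]
E
cat > a.py <<'E'
from h import *
np.set_printoptions(precision=4,suppress=True)
s=sense(); print(s["tool_pos"],s["ee_rot"],s["clock"],s["finger_gap"])
Z=dict(jig=0,dowel=.036,line=.029,stop_face=.029,pivot=.05,knob=.076,guide_arm=.05,pink_pot=0,glue_bottle=0,dark_jar=0,clay_angel=0,white_tub=0,pencil=0,tape_roll=0,pliers=0,magenta_jar=0)
for n in ("scene","top"):
    c=read_camera(n); cv2.imwrite(f"pics/{n}0.png",c["color"]); print(n,-c["R"].T@c["t"], c["R"][2])
    for k,z in Z.items():
        r=landmark_of(k,n)
        for q in r[:1]: print(k,round(q["score"],2),np.round(q["xy"],1),atz(c,*q["xy"],z)[:2])
E
python3 a.py
```

```text
pics
[ 0.171  -0.4959  0.2261] [-179.9129   -0.0107   19.011 ] 0.0 0.09146438841187023
scene [-0.6113 -0.6577  0.7736] [ 0.7553  0.467  -0.4599]
jig 0.93 [343.9 256.1] [ 0.4402 -0.2826]
dowel 0.8 [333.1 246.4] [ 0.4214 -0.2549]
line 0.68 [355.6 242.9] [ 0.4798 -0.3014]
stop_face 0.98 [340.9 232.4] [ 0.5131 -0.2418]
pivot 0.68 [357.6 226.7] [ 0.5355 -0.2853]Traceback (most recent call last):
  File "a.py", line 8, in <module>
    r=landmark_of(k,n)
ValueError: it knows: clay_angel, dark_jar, dowel, glue_bottle, jig, knob, line, magenta_jar, pencil, pink_pot, pivot, pliers, stop_face, tape_roll, white_tub
```

```bash
sed -i 's/guide_arm=.05,//' a.py; python3 a.py
```

```text
[ 0.171  -0.4963  0.2266] [-179.9859   -0.0026   19.0123] 0.35 0.09184565520015563
scene [-0.6113 -0.6577  0.7736] [ 0.7553  0.467  -0.4599]
jig 0.68 [346.9 258. ] [ 0.4355 -0.2937]
dowel 0.62 [335.8 249.5] [ 0.4106 -0.2678]
line 0.81 [357.6 244.1] [ 0.4766 -0.3087]
stop_face 0.97 [340.2 230.8] [ 0.5206 -0.2364]
pivot 0.93 [356.  229.4] [ 0.5186 -0.2865]
pink_pot 0.65 [255.2 229.7] [0.4404 0.022 ]
dark_jar 0.76 [276.7 241.9] [ 0.4115 -0.0739]
pencil 0.55 [239.8 232.7] [0.4012 0.0558]
tape_roll 0.77 [174.6 184.6] [0.5741 0.4763]
pliers 0.59 [334.8 250.8] [ 0.4527 -0.2488]
magenta_jar 0.78 [374.8 213.2] [ 0.7255 -0.2795]
top [0.2258 0.0542 1.506 ] [ 0.2206 -0.0015 -0.9754]
jig 0.82 [354.3 231.2] [ 0.4417 -0.2835]
dowel 0.63 [354.1 245.9] [ 0.3892 -0.2732]
line 0.97 [358.3 219.8] [ 0.4751 -0.2912]
stop_face 0.81 [344.4 211. ] [ 0.5034 -0.2467]
pivot 0.77 [357.8 203.1] [ 0.5261 -0.2865]
knob 0.44 [377.2 209.1] [ 0.5024 -0.3412]
pink_pot 0.52 [260.2 228.1] [0.4467 0.0268]
dark_jar 0.53 [292.6 240.1] [ 0.4089 -0.08  ]
clay_angel 0.84 [207.3 210.8] [0.5016 0.2033]
white_tub 0.86 [166.4 203.3] [0.5247 0.3406]
pencil 0.64 [238.6 211.5] [0.501  0.0993]
tape_roll 0.56 [125.1 185.8] [0.5822 0.4827]
pliers 0.56 [385.6 160.6] [ 0.6862 -0.3982]
magenta_jar 0.6 [356.1 151.1] [ 0.7183 -0.2985]
```

View pics/scene0.png

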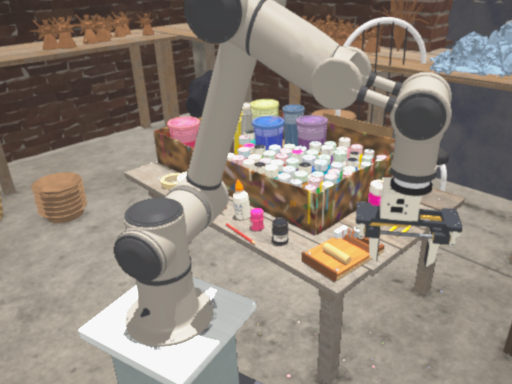

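View pics/top0.png

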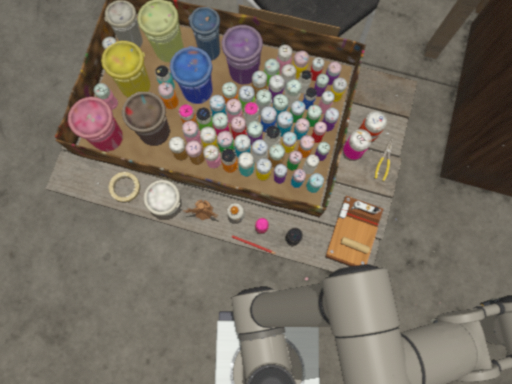

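The scene view shows the jig near (343,255), partly hidden behind the gripper. In the top view the jig is at (355,232), the dowel near (356,245), and the post, arm and stop near (360,205). I'll zoom in next.

```bash
cat > b.py <<'E'
from h import *
np.set_printoptions(precision=4,suppress=True)
c=read_camera("top"); im=c["color"][190:275,315:395]; cv2.imwrite("pics/crop1.png",cv2.resize(im,None,fx=7,fy=7,interpolation=cv2.INTER_CUBIC))
C=cloud(c)
for k in("jig","dowel","knob","guide_arm","pivot","stop_face"):
    try:
        for r in trace(k,"top")[:1]:
            m=r["region"]; P=C[m&(c["depth"]>0)]; print(k,round(r["score"],2),r["bbox"],m.sum(),np.median(P,0),np.percentile(P[:,2],[2,25,50,75,98]))
            v,u=np.nonzero(m); z=dict(jig=.024,dowel=.04).get(k,.05)
            Q=np.array([atz(c,a,b,z)[:2] for a,b in zip(u,v)],np.float32)
            print(cv2.minAreaRect(Q), cv2.boxPoints(cv2.minAreaRect(Q)))
    except ValueError as e: print(k,e)
g=C[195:270:1,325:385]; 
print("depth heights mm"); print((g[::3,::3,2]*1000).round().astype(int))
E
python3 b.py
```

```text
jig 0.92 [326.5, 194.9, 381.2, 265.0] 2409 [ 0.4423 -0.2776  0.0249] [0.0133 0.0221 0.0249 0.0279 0.0554]
((0.43599069118499756, -0.2796989977359772), (0.13342247903347015, 0.2160104215145111), 71.0555419921875) [[ 0.3122 -0.3077]
 [ 0.5165 -0.3779]
 [ 0.5598 -0.2517]
 [ 0.3555 -0.1815]]
dowel 0.46 [341.6, 236.0, 372.3, 251.0] 207 [ 0.3913 -0.2767  0.0467] [0.0371 0.0434 0.0467 0.0487 0.0534]
((0.39284247159957886, -0.27663636207580566), (0.09142298996448517, 0.02346343919634819), 68.76237487792969) [[ 0.3653 -0.315 ]
 [ 0.3872 -0.3235]
 [ 0.4203 -0.2383]
 [ 0.3985 -0.2298]]
knob 0.42 [356.6, 201.8, 380.6, 214.4] 154 [ 0.5131 -0.3152  0.0522] [0.0235 0.0485 0.0522 0.0565 0.0791]
((0.5143134593963623, -0.3142624795436859), (0.07739487290382385, 0.0231848806142807), 71.90772247314453) [[ 0.4913 -0.3474]
 [ 0.5133 -0.3546]
 [ 0.5374 -0.2811]
 [ 0.5153 -0.2739]]
pivot 0.72 [323.3, 196.8, 380.6, 267.5] 2479 [ 0.4419 -0.2774  0.0248] [0.0066 0.022  0.0248 0.0279 0.0563]
((0.43201446533203125, -0.2738953232765198), (0.13257037103176117, 0.21587175130844116), 70.6429672241211) [[ 0.3082 -0.3
[... 2300 characters left out ...]
3   23   27   23   35   38   43   45
    49   32   -4   -2 -428 -414]
 [   2   28   24   25   26   25   24   26   21 1506   22   29   27   28
    45   22    0   -3 -421 -428]
 [  -2   31   27   27   27   25   26   21   25   27   24   28   20   25
    19   -3    4    2 -424 -417]
 [   1    1   17   32   31   30   23   29   26   25   25   18   24   28
    24   -3   -5 -426 -409 -419]
 [   5   -2   -3    3    6   30   34   36   20   23   26   21   31   27
    26   -1    0 -417 -418 -427]
 [   8   -1    1    4   -5   -3   -5    9   29   30   33   24  721  723
   722  717   -4 -419 -425 -425]
 [   4    1    2    0    1   -1    0  723  728  733  734  735  737  736
   740  737  732  726 -405  718]]
```

View pics/crop1.png

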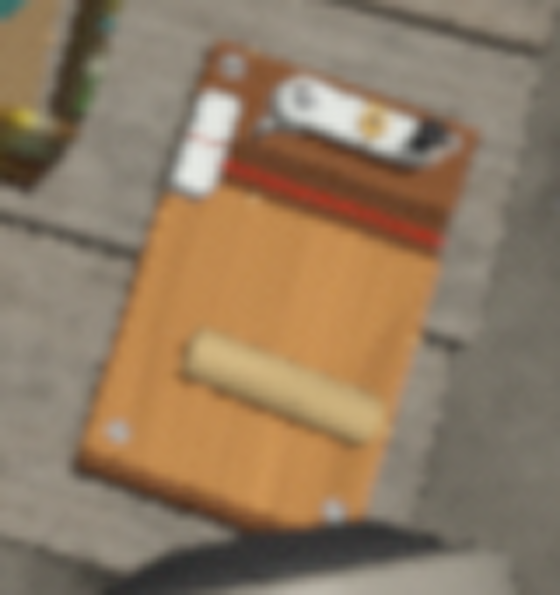

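The crop (7x, offset 315,190) shows these features:
- Pivot at about (297,97) and knob at about (432,137), so the arm is open and pointing to the jig's -y.
- Stop at about (207,142), with the red line running from (228,165) to (438,240).
- Dowel from (195,355) to (375,425).

Next I'll fit the jig pose to these points.

```bash
cat > fit.py <<'E'
from h import *
from scipy.optimize import least_squares
np.set_printoptions(precision=4,suppress=True)
c=read_camera("top")
F=[((83,22,50),(297,97)),((27,65,46),(175,188)),((73,65,46),(206,88)),((73,49,46),(240,97)),((27,49,46),(210,195)),((50,57,46),(207,141)),((50,-65,12),(438,240)),((105,65,24),(216,43)),((105,-65,24),(478,130)),((-109,65,31),(80,460))]
X=np.array([f[0] for f in F])/1e3; U=(np.array([f[1] for f in F])+.5)/7-.5+[315,190]
def w(p,X):
    a=p[2]; R=np.array([[np.cos(a),-np.sin(a),0],[np.sin(a),np.cos(a),0],[0,0,1]]); return X@R.T+[p[0],p[1],0]
r=lambda p:np.concatenate([proj(c,x)-u for x,u in zip(w(p,X),U)])
s=least_squares(r,[.44,-.28,-.3],loss="soft_l1",f_scale=.5,x_scale=[.01,.01,.1]); p=s.x
print("jig",p,np.degrees(p[2])); print(r(p).reshape(-1,2))
np.save("jig.npy",p)
inv=lambda q:(w(np.array([0,0,-p[2]]),np.array([[q[0]-p[0],q[1]-p[1],0]])))[0]*1e3
px=lambda x,y:((x+.5)/7-.5+315,(y+.5)/7-.5+190)
print("knob",inv(atz(c,*px(432,135),.076)))
for e in[(197,353),(375,427)]: print("dowel end",inv(atz(c,*px(*e),.045)))
C=cloud(c)
for r_ in trace("dowel","top")[:1]:
    P=C[r_["region"]&(c["depth"]>0)]; P=P[P[:,2]>.034]; J=np.array([inv(q) for q in P]); print("dowel med",np.median(J,0),cv2.minAreaRect(J[:,:2].astype(np.float32)))
for n,q in dict(line=(50,0,29),dowelgoal=(50,4,29),pivot=(83,22,50),stop=(50,49,29),end=(50,-60,29)).items(): print(n,w(p,np.array([q])/1e3)[0])
E
python3 fit.py
```

```text
jig [ 0.4386 -0.28   -0.3296] -18.88682707024315
[[ 0.6852  0.2335]
 [-0.0189 -0.9334]
 [-0.1907  0.1826]
 [-0.3306  0.5441]
 [-0.2743 -0.2655]
 [-0.0905  0.0032]
 [ 0.3452  0.2013]
 [-0.0464 -0.9905]
 [ 0.3499 -0.26  ]
 [-0.1195  0.5768]]
knob [ 79.9754 -34.2904   0.    ]
dowel end [-44.8623  31.662    0.    ]
dowel end [-49.5256 -54.2151   0.    ]
dowel med [-45.7479  -8.5164   0.    ] ((-44.18083190917969, -11.023117065429688), (90.7883071899414, 23.66394805908203), 87.89431762695312)
line [ 0.4859 -0.2962  0.029 ]
dowelgoal [ 0.4872 -0.2924  0.029 ]
pivot [ 0.5243 -0.2861  0.05  ]
stop [ 0.5018 -0.2498  0.029 ]
end [ 0.4665 -0.353   0.029 ]
```

```bash
cat > g.py <<'E'
# usage: g.py x y z yaw (jig frame, mm, deg): remaining move in the current tool axes
from h import *; import sys
from scipy.spatial.transform import Rotation as Ro
np.set_printoptions(precision=4,suppress=True)
p=np.load("jig.npy"); J=Ro.from_euler("z",p[2])
s=sense(); t=np.array(s["tool_pos"]); R=Ro.from_euler("xyz",s["ee_rot"],degrees=True)
print("clock",s["clock"],"tcp jig",J.inv().apply(t-[p[0],p[1],0])*1e3,"rpy",s["ee_rot"],"F jig",J.inv().apply(s["force"]),"j6",s["joint_pos"][5],"gap",s["finger_gap"])
if len(sys.argv)>4:
    x,y,z,a=map(float,sys.argv[1:5])
    T=J.apply([x/1e3,y/1e3,z/1e3])+[p[0],p[1],0]; G=Ro.from_euler("xyz",[180,0,a+np.degrees(p[2])],degrees=True)
    print("shift",R.inv().apply(T-t),"rotvec",(R.inv()*G).as_rotvec())
E
python3 g.py -80 -20 150 0
python3 - <<'E'
from h import *
p=np.load("jig.npy"); c=read_camera("top"); C=cloud(c).reshape(-1,3); C=C[(c["depth"]>0).ravel()]
a=p[2]; d=C[:,:2]-p[:2]; x=d@[np.cos(a),np.sin(a)]; y=d@[-np.sin(a),np.cos(a)]
for lo in range(-140,240,30):
    m=(x>lo/1e3)&(x<lo/1e3+.03)&(C[:,2]>.09)&(C[:,2]<.3)&(y>-.1)&(y<.3); print(lo,np.percentile(y[m],[0,2,10])*1e3 if m.sum()>5 else None)
E
```

```text
clock 2.4 tcp jig [-183.1385 -291.3102  226.7289] rpy [179.9964   0.0005  19.0088] F jig [-1.1287  0.8489 -0.1701] j6 -8.36433194662049 gap 0.09144081823612601
shift [ 0.248  -0.1508  0.0767] rotvec [ 0.0001 -0.      0.6614]
-140 None
-110 None
-80 None
-50 None
-20 [121.002072   125.9250502  138.82503067]
10 [121.55515364 121.56464409 122.45252181]
40 [121.64548494 122.07533228 122.81213397]
70 [122.60676582 124.68070211 128.58042726]
100 [124.35004236 125.99021447 129.84585979]
130 [128.39326587 130.37559317 134.60273401]
160 [131.41223929 132.38609556 135.79476812]
190 [133.22585374 134.84859327 139.95763755]
220 [59.89388948 65.18054702 75.76363596]
```

```bash
python3 -m pendant '[0.041,-0.025,0,0,0,0,0.5, 0.041,-0.025,0,0,0,0,0.5, 0.041,-0.025,0,0,0,0,0.5, 0.041,-0.025,0,0,0,0,0.5, 0.041,-0.025,0,0,0,0,0.5]' && python3 -m pendant '[0.041,-0.025,0,0,0,0,0.5, 0,0,0,0,0,0.165,0.5, 0,0,0,0,0,0.165,0.5, 0,0,0,0,0,0.165,0.5, 0,0,0,0,0,0.165,0.5]' && python3 -m pendant '[0,0,0.02,0,0,0,0.5, 0,0,0,0,0,0,0.5]'; python3 g.py -80 -20 70 0
```

```text
clock: 3.08
tool_pos: [0.325, -0.3102, 0.2269]
ee_rot: [180.0, -0.0, 19.0]
force: [0.2, 0.5, -0.5]
finger_gap: 0.0477
grasp_force: 0.0
clock: 3.7
tool_pos: [0.3548, -0.2744, 0.2268]
ee_rot: [180.0, -0.0, -19.1]
force: [-0.3, 0.1, 0.5]
finger_gap: 0.0457
grasp_force: 0.0
clock: 3.95
tool_pos: [0.3542, -0.2738, 0.2059]
ee_rot: [-179.9, 0.1, -18.8]
force: [-0.7, 0.2, -0.1]
finger_gap: 0.0458
grasp_force: 0.0
clock 3.95 tcp jig [-81.8875 -21.4465 205.8608] rpy [-179.9288    0.1329  -18.7963] F jig [-0.7072 -0.0776 -0.1128] j6 61.26556966668369 gap 0.04583856807214481
shift [ 0.0022 -0.0013  0.1359] rotvec [-0.0012  0.0023  0.0016]
```

```bash
python3 -m pendant '[0.002,0,0.04,0,0,0,0.5, 0,0,0.04,0,0,0,0.5, 0,0,0.04,0,0,0,0.5, 0,0,0.035,0,0,0,0.5, 0,0,0.02,0,0,0,0.5]' && python3 -m pendant '[0,0,0,0,0,0,0.5]'; python3 g.py -80 -20 31 0; python3 - <<'E'
from h import *
for n,(a,b,d,e) in dict(top=(190,275,315,395),scene=(215,290,290,400)).items():
    c=read_camera(n); im=cv2.resize(c["color"][a:b,d:e],None,fx=5,fy=5,interpolation=cv2.INTER_CUBIC)
    globals()[n]=im
w=max(top.shape[1],scene.shape[1]); 
cv2.imwrite("pics/pre.png",np.hstack([cv2.copyMakeBorder(i,0,430-i.shape[0],0,0,cv2.BORDER_CONSTANT) for i in(top,scene)])[:,:]*1 if 0 else cv2.resize(np.hstack([cv2.copyMakeBorder(i,0,430-i.shape[0],0,0,cv2.BORDER_CONSTANT) for i in(top,scene)]),(800,362)))
E
```

```text
clock: 4.58
tool_pos: [0.3566, -0.275, 0.0307]
ee_rot: [-180.0, 0.1, -18.8]
force: [-0.0, -0.1, -0.1]
finger_gap: 0.0458
grasp_force: 0.0
clock: 4.7
tool_pos: [0.3564, -0.2748, 0.0311]
ee_rot: [-179.9, 0.1, -18.8]
force: [-0.1, -0.2, -0.5]
finger_gap: 0.0458
grasp_force: 0.0
clock 4.7 tcp jig [-79.5086 -21.6658  31.1403] rpy [-179.9389    0.1171  -18.7993] F jig [-0.01   -0.2049 -0.497 ] j6 61.39401358663063 gap 0.045835013135441
shift [-0.0005 -0.0017  0.0001] rotvec [-0.0011  0.002   0.0015]
```

View pics/pre.png

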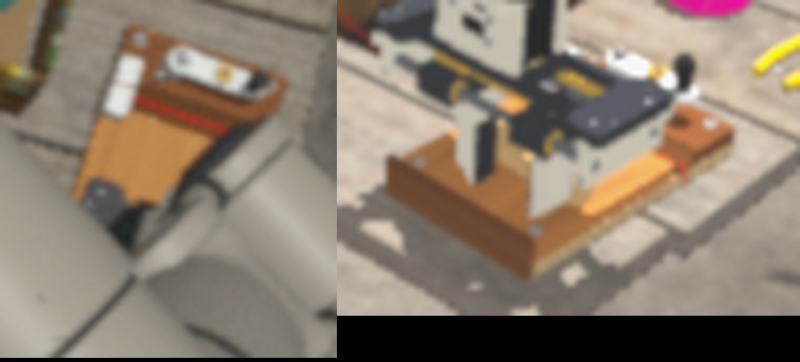

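```bash
python3 -m pendant '[0.008,0,0,0,0,0,0.5, 0.005,0,0,0,0,0,0.5, 0.005,0,0,0,0,0,0.5, 0.008,0,0,0,0,0,0.5, 0.008,0,0,0,0,0,0.5]' && python3 -m pendant '[0.008,0,0,0,0,0,0.5, 0.008,0,0,0,0,0,0.5, 0.008,0,0,0,0,0,0.5, 0.008,0,0,0,0,0,0.5, 0.006,0,0,0,0,0,0.5]'; python3 g.py 20 -22 31 0
```

```text
clock: 5.42
tool_pos: [0.3894, -0.2863, 0.0318]
ee_rot: [180.0, -0.0, -18.8]
force: [0.3, 0.1, -0.9]
finger_gap: 0.0459
grasp_force: 0.0
clock: 6.05
tool_pos: [0.4253, -0.2985, 0.0317]
ee_rot: [180.0, -0.0, -18.8]
force: [0.2, 0.0, -1.0]
finger_gap: 0.0462
grasp_force: 0.0
clock 6.05 tcp jig [ -6.5825 -21.762   31.7111] rpy [179.9933  -0.0082 -18.8009] F jig [ 0.1718  0.0869 -0.9689] j6 65.2904427969815 gap 0.04615696515078613
shift [0.0266 0.0003 0.0007] rotvec [ 0.0001 -0.0001  0.0015]
```

```bash
python3 -m pendant '[0.006,0,0,0,0,0,0.5, 0.006,0,0,0,0,0,0.5, 0.005,0,0,0,0,0,0.5, 0.005,0,0,0,0,0,0.5, 0.004,0,0,0,0,0,0.5]' && python3 -m pendant '[0,0,0,0,0,0,0.5]'; python3 g.py 20 -22 31 0; cat > look.py <<'E'
from h import *; import sys
p=np.load("jig.npy"); a=p[2]; c=read_camera("top"); C=cloud(c)
for r in trace("dowel","top")[:1]:
    P=C[r["region"]&(c["depth"]>0)]; d=P[:,:2]-p[:2]; J=np.stack([d@[np.cos(a),np.sin(a)],d@[-np.sin(a),np.cos(a)]],1)*1e3
    print("dowel",r["score"],len(P),np.median(J,0),"z",np.percentile(P[:,2],[25,50,75,90]),cv2.minAreaRect(J.astype(np.float32)))
A=c["color"][190:275,315:395]; s=read_camera("scene"); B=s["color"][215:290,300:400]
A=cv2.resize(A,(395,420),interpolation=cv2.INTER_CUBIC); B=cv2.resize(B,(400,300),interpolation=cv2.INTER_CUBIC)
cv2.imwrite(f"pics/{sys.argv[1]}.png",np.hstack([A,cv2.copyMakeBorder(B,0,120,0,0,cv2.BORDER_CONSTANT)]))
E
python3 look.py roll1
```

```text
clock: 6.68
tool_pos: [0.4497, -0.3068, 0.0317]
ee_rot: [180.0, -0.0, -18.8]
force: [0.3, 0.3, -0.3]
finger_gap: 0.0457
grasp_force: 0.0
clock: 6.8
tool_pos: [0.4496, -0.3067, 0.0317]
ee_rot: [180.0, -0.0, -18.8]
force: [0.4, -0.5, -0.8]
finger_gap: 0.0462
grasp_force: 0.0
clock 6.8 tcp jig [ 19.0752 -21.7063  31.6967] rpy [179.9933  -0.0067 -18.7966] F jig [ 0.4977 -0.329  -0.81  ] j6 66.43089876150785 gap 0.046173600410189204
shift [0.0009 0.0003 0.0007] rotvec [ 0.0001 -0.0001  0.0016]
```

View pics/roll1.png

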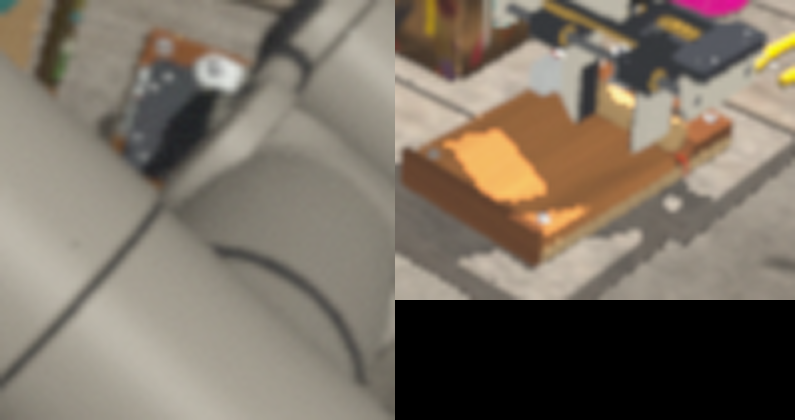

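The view is mostly blocked. The dowel's end shows at about (675,130), right next to the red line at (685,160). I'll push a few mm further and then retract to check.

```bash
python3 -m pendant '[0.003,0,0,0,0,0,0.5, 0.002,0,0,0,0,0,0.5, 0.001,0,0,0,0,0,0.5, 0,0,0,0,0,0,0.5]'; python3 g.py; python3 -m pendant '[-0.02,0,0,0,0,0,0.5, -0.02,0,-0.02,0,0,0,0.5, -0.04,0,-0.05,0,0,0,0.5, -0.02,0,-0.05,0,0,0,0.7, 0,0,-0.05,0,0,0,1]' && python3 -m pendant '[0,-0.05,0,0,0,0,1,0,-0.05,0,0,0,0,1,0,0,0,0,0,0,1]'; python3 g.py 50 -85 120 0; python3 look.py roll2
```

```text
clock: 7.45
tool_pos: [0.4551, -0.3086, 0.0317]
ee_rot: [180.0, -0.0, -18.8]
force: [0.3, -0.1, -0.2]
finger_gap: 0.0458
grasp_force: 0.0
clock 7.45 tcp jig [ 24.9056 -21.706   31.6948] rpy [179.9962  -0.0004 -18.8059] F jig [ 0.3663  0.0038 -0.2195] j6 66.68442858574436 gap 0.045814220196907056
clock: 8.07
tool_pos: [0.3599, -0.2759, 0.2021]
ee_rot: [-180.0, 0.0, -18.9]
force: [0.7, -0.9, 0.8]
finger_gap: 0.0303
grasp_force: 0.0
clock: 8.45
tool_pos: [0.3939, -0.1794, 0.2008]
ee_rot: [-180.0, -0.0, -18.6]
force: [-0.2, -0.6, 0.2]
finger_gap: 0.0018
grasp_force: 0.0
clock 8.45 tcp jig [-74.8385  80.7412 200.7876] rpy [-179.9763   -0.0122  -18.5686] F jig [-0.0032 -0.6532  0.2457] j6 73.88566185858635 gap 0.0017887988922284204
shift [0.1239 0.1665 0.0807] rotvec [-0.0004 -0.0002  0.0056]
dowel 0.36 598 [256.76895244  87.26833028] z [0.06798879 0.1090894  0.11359322 0.11640666] ((282.57574462890625, 81.56018829345703), (71.17232513427734, 94.37271118164062), 76.90328979492188)
```

View pics/roll2.png

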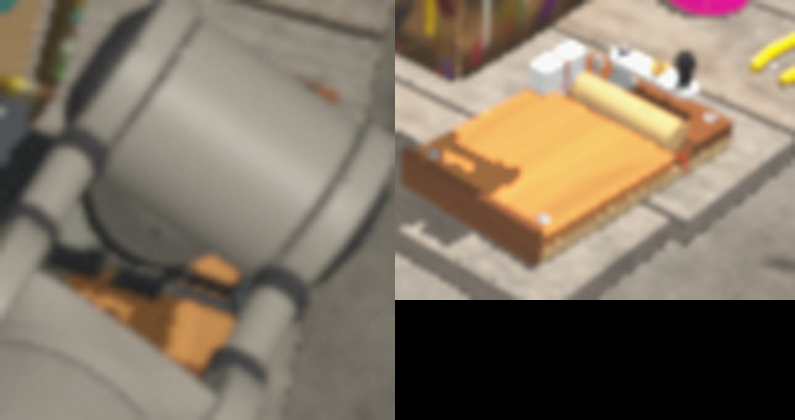

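The scene crop shows the dowel lying in the groove, with its near end at (675,130) by the red line and a gap left to the stop. Next I go to the -y end with the fingers shut.

```bash
python3 - <<'E'
from h import *
p=np.load("jig.npy"); a=p[2]; c=read_camera("scene"); C=cloud(c); f=lambda P:np.array([(P[:2]-p[:2])@[np.cos(a),np.sin(a)],(P[:2]-p[:2])@[-np.sin(a),np.cos(a)]])*1e3
print("end",f(atz(c,(678-395)/4+300,135/4+215,.03)))
for r in trace("dowel","scene")[:1]:
    m=r["region"]&(c["depth"]>0); P=C[m]; J=np.array([f(q) for q in P]); print(r["score"],len(P),np.percentile(J[:,0],[5,50,95]),np.percentile(J[:,1],[1,50,99]),np.percentile(P[:,2],[5,50,90,97]))
E
python3 -m pendant '[0.031,0.043,0,0,0,0,1,0.031,0.043,0,0,0,0,1,0.031,0.043,0,0,0,0,1,0.031,0.043,0.02,0,0,0,1,0,0,0.03,0,0,0,1]'; python3 g.py 50 -90 28 0
```

```text
end [ 52.87467655 -56.32151336]
0.79 263 [34.9694235  40.63318384 59.2018822 ] [-57.66491725 -18.26261292  31.73108002] [0.02332787 0.0356843  0.04149011 0.04305133]
clock: 9.32
tool_pos: [0.4553, -0.3899, 0.1495]
ee_rot: [179.9, -0.1, -19.1]
force: [-0.2, 1.1, -1.6]
finger_gap: 0.0005
grasp_force: 0.0
clock 9.325 tcp jig [ 51.4119 -98.5626 149.4874] rpy [179.8874  -0.1357 -19.073 ] F jig [-0.5377  0.9374 -1.5582] j6 61.208823793807134 gap 0.0004874289624295852
shift [-0.0017 -0.0088  0.1215] rotvec [ 0.002  -0.0024 -0.0033]
```

```bash
python3 -m pendant '[-0.001,0,0.04,0,0,0,1,0,0,0.04,0,0,0,1,0,0,0.03,0,0,0,1,0,0,0.011,0,0,0,1,0,0,0,0,0,0,1]'; python3 g.py 50 -41 28 0; python3 -m pendant '[0,-0.006,0,0,0,0,1,0,-0.006,0,0,0,0,1,0,-0.006,0,0,0,0,1]';python3 g.py 50 -41 28 0; python3 -m pendant '[0,-0.004,0,0,0,0,1,0,-0.003,0,0,0,0,1,0,-0.003,0,0,0,0,1]';python3 g.py 50 -41 28 0; python3 look.py end1
```

```text
clock: 9.95
tool_pos: [0.4541, -0.385, 0.0292]
ee_rot: [-180.0, 0.0, -18.9]
force: [0.2, 0.4, -0.6]
finger_gap: 0.0004
grasp_force: 0.0
clock 9.95 tcp jig [ 48.6537 -94.2853  29.2114] rpy [-179.9805    0.0442  -18.8606] F jig [ 0.1171  0.4276 -0.5897] j6 61.20323381903548 gap 0.00036568068178373836
shift [ 0.0014 -0.0533  0.0012] rotvec [-0.0003  0.0008  0.0005]
clock: 10.32
tool_pos: [0.4609, -0.3671, 0.0304]
ee_rot: [180.0, -0.1, -18.8]
force: [0.1, -0.9, 0.3]
finger_gap: 0.0004
grasp_force: 0.0
clock 10.325 tcp jig [ 49.2614 -75.1868  30.3606] rpy [179.9625  -0.0687 -18.7821] F jig [ 0.3775 -0.8136  0.3125] j6 62.79580104983808 gap 0.0004019244987375003
shift [ 0.0008 -0.0342  0.0023] rotvec [ 0.0007 -0.0012  0.0018]
clock: 10.7
tool_pos: [0.4637, -0.358, 0.0296]
ee_rot: [180.0, -0.0, -18.8]
force: [-0.0, -1.1, 1.3]
finger_gap: 0.0006
grasp_force: 0.3
clock 10.7 tcp jig [ 48.991  -65.6128  29.6369] rpy [179.9808  -0.017  -18.8046] F jig [ 0.3355 -1.0351  1.2615] j6 63.65806448574637 gap 0.0006341920216565943
shift [ 0.001  -0.0246  0.0016] rotvec [ 0.0003 -0.0003  0.0014]
dowel 0.17 420 [-119.69127485  762.22933209] z [0.01772524 0.02274111 0.02552996 0.02739828] ((-118.2178955078125, 762.693115234375), (97.6403579711914, 94.83688354492188), 75.38724517822266)
```

View pics/end1.png

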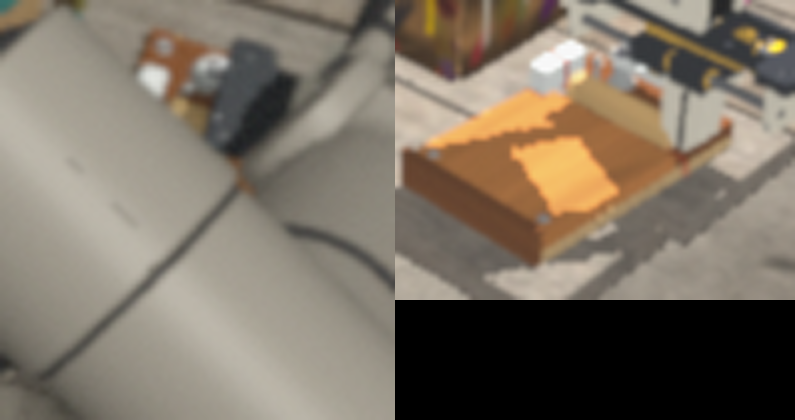

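The fingers now touch the dowel's end in the scene crop (finger at (680,115)). I'll push in small steps and watch the force.

```bash
python3 -m pendant '[0,-0.003,0,0,0,0,1,0,-0.003,0,0,0,0,1,0,-0.003,0,0,0,0,1]' >/dev/null;python3 g.py; python3 -m pendant '[0,-0.002,0,0,0,0,1,0,-0.001,0,0,0,0,1]'>/dev/null;python3 g.py;  python3 -m pendant '[0,-0.001,0,0,0,0,1,0,-0.001,0,0,0,0,1]'>/dev/null;python3 g.py
```

```text
clock 11.225 tcp jig [ 48.8609 -56.5008  29.5277] rpy [179.9952  -0.0021 -18.8078] F jig [ 0.3076 -0.3845  0.6638] j6 64.45812489437142 gap 0.00047190424003805355
clock 11.475 tcp jig [ 49.0826 -54.1451  29.757 ] rpy [179.9341  -0.0351 -18.7896] F jig [-0.4782 -3.7409  2.1182] j6 64.71649372283753 gap 0.0007267336186264566
clock 11.725 tcp jig [ 49.377  -53.1879  30.1084] rpy [179.853   -0.0899 -18.7965] F jig [-2.0404 -9.1945  2.0708] j6 64.89026805756863 gap 0.0006537378253510947
```

```bash
python3 -m pendant '[0,-0.001,0,0,0,0,1,0,0,0,0,0,0,1]'>/dev/null;python3 g.py;  python3 -m pendant '[0,0.008,0,0,0,0,1,0,0.02,0,0,0,0,1,0,0.03,-0.02,0,0,0,1,0,0,-0.06,0,0,0,1,0,0,-0.02,0,0,0,1]'>/dev/null;python3 g.py 112 -34 130 0;python3 look.py end2
```

```text
clock 11.975 tcp jig [ 49.6255 -52.7301  30.4444] rpy [179.8091  -0.1331 -18.8047] F jig [-1.0266 -9.6318  3.379 ] j6 64.97974967125576 gap 0.00040799720284937033
clock 12.6 tcp jig [  50.1064 -110.7828  132.8132] rpy [179.874   -0.2575 -18.8784] F jig [-0.1263  0.0181  0.4912] j6 59.87934793269848 gap 0.0005025657818189099
shift [ 0.0619 -0.0768  0.0029] rotvec [ 0.0022 -0.0045  0.0001]
dowel 0.49 221 [47.34182686 -1.11859161] z [0.03452181 0.03898276 0.04131796 0.04339936] ((51.95050048828125, 0.24683761596679688), (95.3394775390625, 30.256078720092773), 88.03500366210938)
```

View pics/end2.png

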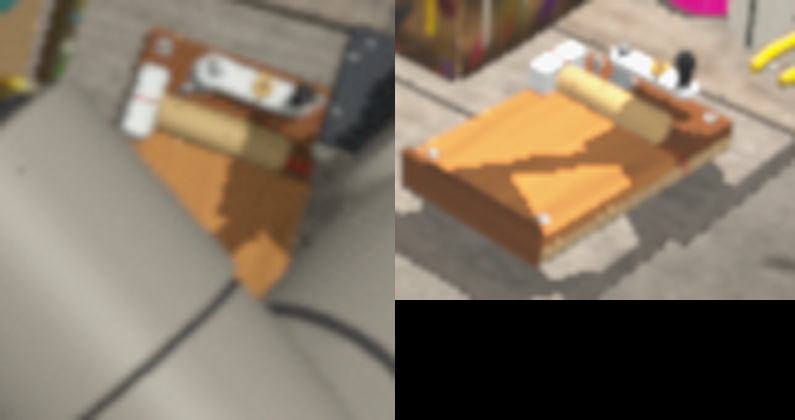

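The top crop shows the dowel butted against the white stop at (158,105), with the arm still open and its knob at (305,97). I'll go to the +x side of the knob.

```bash
python3 -m pendant '[0.02,-0.025,0,0,0,0,1,0.02,-0.025,0,0,0,0,1,0.02,-0.027,0,0,0,0,1,0,0,0,0,0,0,1]'>/dev/null;python3 g.py 110 -34 57 0
```

```text
clock 13.25 tcp jig [108.8223 -29.4785 127.0128] rpy [-179.9005    0.1839  -18.6353] F jig [-0.324  -1.0879 -1.1384] j6 68.8591033600007 gap 0.00037668824230966086
shift [0.0014 0.0046 0.07  ] rotvec [-0.0017  0.0032  0.0044]
```

```bash
python3 -m pendant '[0.001,0.0045,0.03,0,0,0,1,0,0,0.03,0,0,0,1,0,0,0.01,0,0,0,1,0,0,0,0,0,0,1]'>/dev/null;python3 g.py 100 -34 57 0; python3 -m pendant '[-0.006,0,0,0,0,0,1,-0.003,0,0,0,0,0,1,0,0,0,0,0,0,1]'>/dev/null;python3 g.py 97 -34 57 0;  python3 look.py knob1
```

```text
clock 13.75 tcp jig [109.0638 -36.4443  58.5714] rpy [-179.9622    0.1192  -18.8332] F jig [-0.2707  0.0944 -0.1504] j6 68.50703660132778 gap 0.0001732675395551303
shift [-0.0091 -0.0025  0.0016] rotvec [-0.0007  0.0021  0.0009]
clock 14.125 tcp jig [100.8867 -36.2072  60.3944] rpy [179.9711  -0.0656 -18.8112] F jig [-0.3996  0.4163  0.104 ] j6 68.22363357258843 gap 0.0006124230026987964
shift [-0.0039 -0.0022  0.0034] rotvec [ 0.0005 -0.0011  0.0013]
dowel 0.61 70 [48.14708437 26.89367634] z [0.03746335 0.04040845 0.04241811 0.04518589] ((49.377410888671875, 26.909029006958008), (21.36928939819336, 37.22515869140625), 2.2555174827575684)
```

View pics/knob1.png

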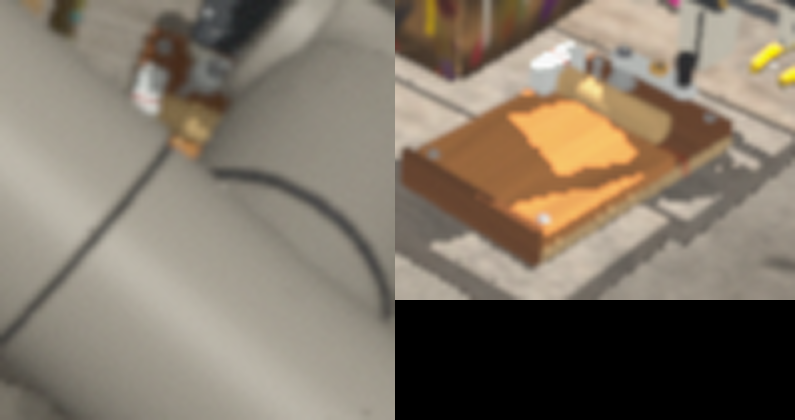

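The knob at (685,65) is just in front of the finger at (705,40). Now I'll swing it along the arc.

```bash
python3 -m pendant '[-0.004,0,0,0,0,0,1,-0.0068,0.0013,0.001,0,0,0.12,1,-0.0068,0.0013,0,0,0,0.12,1,-0.0068,0.0013,0,0,0,0.12,1]'>/dev/null;python3 g.py; python3 -m pendant '[-0.0068,0.0013,0,0,0,0.12,1,-0.0068,0.0013,0,0,0,0.12,1,-0.0068,0.0013,0,0,0,0.12,1]'>/dev/null
cat > k.py <<'E'
# arc geometry: remaining move for pushing with the tool turned by phi from jig yaw; target for arm angle th (deg), offset d
from h import *; import sys,subprocess
th,d=map(float,sys.argv[1:3]); t=np.radians(th)
x=83-56*np.cos(t)+d*np.sin(t); y=22-56*np.sin(t)-d*np.cos(t)
yaw=float(sys.argv[3]) if len(sys.argv)>3 else th-90
subprocess.run(["python3","g.py",str(x),str(y),"59",str(yaw)])
E
python3 k.py 45 17; python3 k.py 30 17
```

```text
clock 14.775 tcp jig [ 76.1774 -37.7018  58.6595] rpy [179.9937  -0.0509 -39.6586] F jig [1.3398 0.2819 0.1217] j6 88.06754134795243 gap 0.0005814997501060006
clock 15.15 tcp jig [ 56.2533 -31.9647  58.6684] rpy [179.992   -0.0515 -60.2868] F jig [ 1.0551 -1.0636  0.2245] j6 108.48249945390334 gap 0.0002904940276022106
shift [-0.0022 -0.0012 -0.0003] rotvec [ 0.0001 -0.0009  0.0628]
clock 15.15 tcp jig [ 56.2533 -31.9647  58.6684] rpy [179.992   -0.0515 -60.2868] F jig [ 1.0551 -1.0636  0.2245] j6 108.48249945390334 gap 0.0002904940276022106
shift [-0.0174  0.0003 -0.0003] rotvec [-0.     -0.0009  0.3246]
```

```bash
python3 -m pendant '[-0.0068,0.0013,0,0,0,0.12,1,-0.0068,0.0013,0,0,0,0.12,1,-0.0068,0.0013,0,0,0,0.12,1]'>/dev/null;python3 g.py; python3 -m pendant '[-0.0068,0.0013,0,0,0,0.12,1,-0.006,0.0013,0,0,0,0.12,1]'>/dev/null; python3 k.py 5 17; python3 k.py 0 17
```

```text
clock 15.525 tcp jig [ 39.6913 -19.3495  58.6393] rpy [179.9984  -0.0381 -80.9126] F jig [-0.0205 -1.2239  0.5397] j6 129.6416966752099 gap 0.0005535723616597448
clock 15.775 tcp jig [31.8836 -8.7345 58.6065] rpy [179.9972  -0.0278 -94.6597] F jig [-1.1244 -1.3252  0.6294] j6 144.10297415167148 gap 0.0009079718606664943
shift [-0.0094  0.0009 -0.0004] rotvec [ 0.     -0.0005  0.161 ]
clock 15.775 tcp jig [31.8836 -8.7345 58.6065] rpy [179.9972  -0.0278 -94.6597] F jig [-1.1244 -1.3252  0.6294] j6 144.10297415167148 gap 0.0009079718606664943
shift [-0.0145  0.0014 -0.0004] rotvec [-0.     -0.0005  0.2483]
```

```bash
python3 -m pendant '[-0.006,0.001,0,0,0,0.1,1,-0.005,0,0,0,0,0.08,1]'>/dev/null;python3 k.py 0 17; python3 -m pendant '[-0.002,0,0,0,0,0,1,-0.001,0,0,0,0,0,1]'>/dev/null; python3 g.py;python3 -m pendant '[-0.001,0,0,0,0,0,1,-0.001,0,0,0,0,0,1]'>/dev/null; python3 k.py 0 17
```

```text
clock 16.025 tcp jig [28.3924  1.8467 58.5291] rpy [ 179.9601   -0.0151 -104.9044] F jig [-2.0037  0.0004  0.3805] j6 155.26032214439712 gap 0.0005833739799340469
shift [-0.0032  0.0012 -0.0005] rotvec [ 0.0007 -0.0003  0.0695]
clock 16.275 tcp jig [28.5573  4.6871 58.4973] rpy [ 179.9796   -0.0202 -104.6472] F jig [-1.2296 -2.3446 -0.3293] j6 155.28537593852752 gap 0.0003664687501720573
clock 16.525 tcp jig [28.5622  5.1537 58.5962] rpy [ 179.9917   -0.1529 -104.6737] F jig [ -3.5642 -10.8592   0.0289] j6 155.51799868537233 gap 0.00015430533085070613
shift [ 0.      0.0016 -0.0004] rotvec [ 0.     -0.0027  0.0735]
```

```bash
python3 -m pendant '[-0.001,0,0,0,0,0,1,0,0,0,0,0,0,1]'>/dev/null; python3 g.py;python3 -m pendant '[0.01,0,0,0,0,0,1,0.02,0,-0.01,0,0,0,1,0.01,0,-0.05,0,0,0,1,0,0,-0.05,0,0,0,1]'>/dev/null; python3 -m pendant '[0.05,0.03,-0.01,0,0,0,1,0.05,0.03,0,0,0,0,1,0.05,0.03,0,0,0,0,1,0.04,0.03,0,0,0,0,1,0,0,0,0,0,0,1]'; python3 look.py fin; python3 - <<'E'
from h import *
p=np.load("jig.npy"); a=p[2]; c=read_camera("top"); f=lambda P:np.array([(P[:2]-p[:2])@[np.cos(a),np.sin(a)],(P[:2]-p[:2])@[-np.sin(a),np.cos(a)]])*1e3
for n in("top","scene"):
    c=read_camera(n)
    for k,z in dict(knob=.076,pivot=.05,dowel=.029,stop_face=.029,magenta_jar=0,pliers=0,dark_jar=0,pink_pot=0).items():
        for r in landmark_of(k,n)[:1]: P=atz(c,*r["xy"],z); print(n,k,round(r["score"],2),f(P).round(1),P[:2].round(3))
E
```

```text
clock 16.775 tcp jig [28.5454  5.2546 58.6254] rpy [ 179.9999   -0.217  -104.6841] F jig [ -2.9939 -11.6706  -0.9506] j6 155.61395164431607 gap 0.0003298098406805337
clock: 17.9
tool_pos: [0.2905, -0.4766, 0.1792]
ee_rot: [-180.0, -0.1, -105.0]
force: [0.4, -0.1, 0.4]
finger_gap: 0.0006
grasp_force: 0.0
dowel 0.47 210 [-89.17899556 181.4057449 ] z [0.0673925  0.07071393 0.07301434 0.07525684] ((-86.20213317871094, 181.16053771972656), (44.83589553833008, 46.369842529296875), 18.726652145385742)
top knob 0.55 [25.7 21.2] [ 0.47  -0.268]
top pivot 0.59 [85.  20.9] [ 0.526 -0.288]
top dowel 0.43 [51.   4.5] [ 0.488 -0.292]
top stop_face 0.86 [44.9 56.2] [ 0.499 -0.241]
top magenta_jar 0.65 [270.6  78.4] [ 0.72  -0.293]
top pliers 0.57 [271.2 -30.3] [ 0.685 -0.396]
top dark_jar 0.75 [-90.6 181.8] [ 0.412 -0.079]
top pink_pot 0.59 [-83.5 296.9] [0.456 0.028]
scene knob 0.68 [25.5 30.9] [ 0.473 -0.259]
scene pivot 0.71 [92.  24.5] [ 0.534 -0.287]
scene dowel 0.45 [69. 13.] [ 0.508 -0.29 ]
scene stop_face 0.67 [51.9 52.1] [ 0.505 -0.248]
scene magenta_jar 0.74 [283.4  97.2] [ 0.738 -0.28 ]
scene dark_jar 0.66 [-86.2 191.3] [ 0.419 -0.071]
scene pink_pot 0.5 [-103.2  281.2] [0.432 0.019]
```

View pics/fin.png

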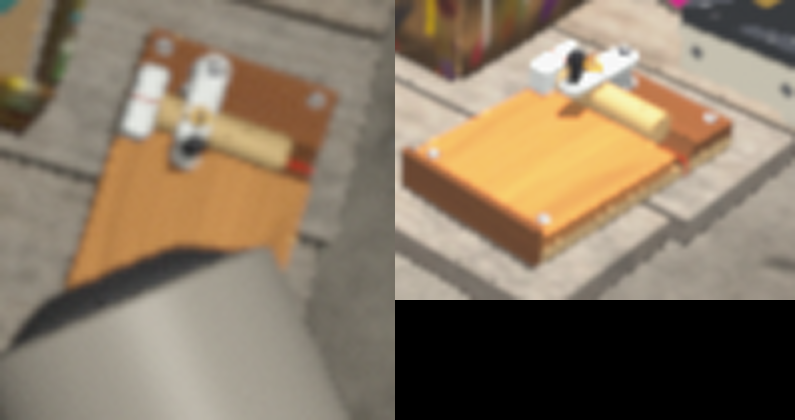

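The top crop shows the arm lying across the dowel with its knob at (190,148). The dowel lies in the groove and meets the stop at (158,105). The robot is clear, so I'm handing in.

```bash
python3 -c "from bench import close_job; print(close_job())"
```

```text
the job is handed in; nothing more can be done
None
```

The job is handed in at about 18 s of the 64 s allowed: the dowel is seated in the groove and butted against the stop, and the guide arm is closed fully home against its pin. I saw no sign that anything else on the table was disturbed, though I rechecked the positions of only four of the other items.

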